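File the gauze carton and close the end stop

ROBOT

A 6-joint arm with a two-finger parallel gripper is mounted at the origin on a cart in front of the work surface, level with it; the furniture and walls round the work are solid. World frame = base frame: x ahead of the robot, y to its left, z up, the work surface at z = 0. Lengths are in mm, angles in rad, forces in N, time in s.
With the tool pointing down it reaches from about 275 to 750 mm from the base axis. Payload 10.2 kg.
Tool frame: the origin (TCP) lies between the finger pads; the fingertips stand 22 mm ahead of it and the grasp point (between the pads) lies 3 mm ahead of it (ctrl.nose_length is the distance from the TCP to the fingertips, in mm); z points along the fingers, y is the line along which they close (so a half turn about z gives the same grasp; the last joint's range is limited). The gripper opens to 85 mm and grips with 20 to 120 N. Pads are 22 mm wide; open, the fingers measure 114 mm over their backs; the gripper's body (76 mm by 85 mm) begins 54 mm behind the grasp point. The pads swing forward as they close: fully open they stand 13 mm farther back than shut.
Start: joints at [1.122, 0.313, 1.498, -0, 1.331, -0.223], TCP at [117.553, 511.676, 253.294] pointing down, gripper open.
Joint ranges: [-2.94, 2.94], [-0.97, 2.17], [0.19, 2.56], [-1.23, 4.37], [0.02, 3.11], [-2.88, 2.88]. Speed limits (rad/s): [2.39, 2.39, 3.01, 3.14, 3.14, 3.14].

INTERFACE

Orientations are given as a unit quaternion [w, x, y, z].
In Python, from rig import sense, imaging, ctrl gives the robot as it stands. The module is installed in compiled form; this text tells all that it offers.
- The arm moves only by the tool apply_moves, never from a script. Its argument "commands" is a list of rows, each a list of 5 numbers: the gripper command: -1 is fully open, 1 is shut, values between are in proportion, then the shift along the tool's x, y, z in mm, then the turn about the tool's z in degrees. A call has 1 to 20 rows; each row shifts and turns the commanded pose from where the row before left it, along the tool's axes as they then stand; what a row does not reach is not made up. A row lasts 1/8 s, in which the tool goes at most 62.5 mm and 10.7 degrees, less where a joint would pass 70% of its speed; a pose out of reach is approached as far as the arm can. A call is refused whole if a number of a shift passes 62.5 or a number of a turn 10.7, either way. A call with a gripper value outside its range is refused whole. The fingers move at their own pace and stop on an object; "newtons" is the grip in N (left out, the last holds). Time passes only in rows, so rows that do not move let the fingers close. It gives the time, the measured TCP pose, the force, the opening and the grip force at its end, in the units of the state.
- sense(): the state, without advancing time (a new reading comes with each control period).
- imaging.capture(name): name is "side" or "top"; returns the picture (480x640x3 uint8, blue, green, red); there is no depth.
- imaging.calibration(name): a dict with "camera_matrix" (3x3 intrinsics, pixels), "k1" (the pictures are not rectified: a ray, as slopes to the right and down, at radius r is drawn at 1 + k1 r^2 times it, then the intrinsics apply), "world_to_cam" (4x4, takes a point from world to camera coordinates). Camera axes: x right, y up, looking along -z (the intrinsics and any distortion apply to the point x, -y, -z); pixel columns grow to the right and rows downward; lengths in mm; the calibration is good to about 2 mm. A picture is of the moment at which its call begins. calibration takes no time and is no camera call.
- ctrl.finish_job(): hands the job in; it is judged then, once.
The state is a dict: "time_s": time; "joints": joint angles; "dq": joint speeds; "tau": joint torques, N m; "eef_pos": TCP position; "ee_rot": TCP orientation; "force": force on the tool from outside, world axes, zero at the start; "wrist_torque": the same for the moment, N m; "grip_width": opening from 0.0 (shut) to 1.0 (fully open); "grip_force": force on a finger pad.
Only numpy, scipy, OpenCV 4.12 (cv2) and the standard library are available. Lean on these libraries where they do the work, as an engineer would, in place of code of your own. Each camera call takes 0.05 s, during which the arm holds its last target. There are 200 camera calls.

TASK

One of the small gauze cartons has been left standing out on the worktop; its twin already stands in the aluminium filing rack. Stand the loose one upright in the rack beside its twin, on the same long edge it stands on now, in line with it and centred across the rack, then slide the white end stop up until both cartons are held snugly between it and the fixed wall. The taller, longer carton does not belong in the rack.

Things in the scene. Friction and masses are not known exactly. Their poses are not given: they have to be found in the camera images.
- pack_center (a point): Centre of the loose gauze carton to file: a closed box standing on a long narrow edge on the worktop, 94 mm long, 36 mm thick, 62 mm high (centre 31 mm above its foot), 30 to 65 g. Axes: x along the length, y up, z across the 36 mm thickness (grasp there from above). The carton to leave out is also 36 mm thick but 92 mm high and 114 mm long, and stands 15 to 25 cm to one side of it.
- filed_center (a point): Centre of the twin carton, same size and axes, loose, already standing upright in the rack against the fixed wall or within 12 mm of it, its thickness along the rack.
- rack: Fixed aluminium rack: floor plate 110 mm wide (x), 290 mm long (y), top 8 mm above the worktop, no sides; at its right end a fixed wall 100 mm wide, 6 mm thick, top 70 mm above the worktop. Origin on the worktop under the middle of the wall's inner face; y runs from the wall to the sliding stop, z up, x across, away from the robot. A carton standing on the floor has its centre at z = 39 mm.
- stop (a joint): Travel of the white sliding end stop in m: 0 fully open, growing as it slides towards the fixed wall, up to 0.19. The clear gap between its face and the wall's inner face is 0.22 minus this value. It runs straight along the rack on a stiff slide (about 2 N) and stays where it is left.
- stop_grip (a point): Point to grip on the stop, in the upright white fin on its outer side: 75 mm above the worktop, 30 mm behind the stop's face. The fin is 14 mm thick across the rack, reaches 5 to 47 mm behind the face, top 92 mm above the worktop. The stop's plate is 90 mm wide, 6 mm thick, top 70 mm above the worktop; its foot is 60 mm wide, top 15 mm. Axes as the rack's.
Mind the look-alikes: they are no part of the job. What is shaped like the part that bears pack_center but yellow is not meant.

How it is judged (in metres and radians):
At the end, for the whole second after the job is handed in: Both gauze cartons stand on the rack floor between wall and stop, upright and square to the rack within 10 degrees, within 20 mm of the rack's centre line, and the gap between stop and wall is under 82 mm (the two cartons together are 72 mm), all at rest (x of pack_center in the frame of rack between -0.02 and 0.02 m and y of pack_center in the frame of rack between 0.01 and 0.075 m and z of pack_center in the frame of rack between 0.031 and 0.047 m and angle between the z axis of each of pack_center, filed_center and the y axis of rack, either way round below 0.175 rad and angle between each of pack_center, filed_center's own y axis and vertical below 0.175 rad and x of filed_center in the frame of rack between -0.02 and 0.02 m and y of filed_center in the frame of rack between 0.01 and 0.075 m and z of filed_center in the frame of rack between 0.031 and 0.047 m and value of joint stop above 0.138 m and velocity of joint stop below 0.01 m/s); the robot touches nothing.
It also fails if it takes over 51 s, if anything falls off the work surface, if the arm or the gripper's body presses on something with over 40 N, if the wrist force passes 120 N, or if a joint passes its speed limit or range.

## Working session

There is one attempt and no reset: what is moved stays moved. The work goes in short steps, Python scripts to look and compute and a tool call to move; the robot and the scene stay as the last step left them, time stands still between calls to the robot, and variables do not carry over. Pictures are saved under pics/ and viewed, at most 10 in all, crops included, and the job is handed in when it is done.

Besides the shell and the picture viewer there is one more tool, called after "Call:" as name(argument=value, ...), one argument or row to a line, values as JSON. apply_moves: Moves the arm, as the interface text tells. Its arguments: {"type":"object","properties":{"commands":{"type":"array","items":{"type":"array","items":{"type":"number"}}},"newtons":{"type":"number"}},"required":["commands"]}

```bash
mkdir -p pics; cat > h.py <<'E'
import numpy as np, cv2
from rig import sense, imaging, ctrl
def ray(cal,u,v):
    K=np.array(cal["camera_matrix"]);k=cal["k1"]
    d=cv2.undistortPoints(np.array([[[u,v]]],float),K,np.array([k,0,0,0,0.]))[0,0]
    T=np.array(cal["world_to_cam"]);R=T[:3,:3]
    return -R.T@T[:3,3], R.T@np.array([d[0],-d[1],-1])
def plane(name,u,v,z):
    o,d=ray(imaging.calibration(name),u,v); return o+d*(z-o[2])/d[2]
def proj(name,P):
    c=imaging.calibration(name);T=np.array(c["world_to_cam"]);q=T[:3,:3]@np.array(P,float)+T[:3,3]
    x,y=q[0]/-q[2],-q[1]/-q[2];s=1+c["k1"]*(x*x+y*y);K=np.array(c["camera_matrix"])
    return (K@[x*s,y*s,1])[:2]
E
python3 - <<'E'
from h import *
for n in("top","side"):
    cv2.imwrite(f"pics/{n}0.png",imaging.capture(n)); c=imaging.calibration(n);print(c["k1"],c["camera_matrix"],ray(c,320,240))
print(sense())
E
```

```text
-0.15164909566877693 [[553.84517686   0.         311.10791416]
 [  0.         553.84517686 246.90269637]
 [  0.           0.           1.        ]] (array([ 358.13652059,   33.56712524, 1160.15551745]), array([ 0.13888201, -0.03190507, -0.99000354]))
-0.10828606456203214 [[435.87116999   0.         320.59158012]
 [  0.         435.87116999 238.11645506]
 [  0.           0.           1.        ]] (array([516.1115479 , 801.01756273, 468.8494498 ]), array([-0.04289161, -0.89724242, -0.4394734 ]))
{'time_s': 0.1, 'joints': array([ 1.12161095e+00,  3.13412624e-01,  1.49831768e+00,  3.06755328e-05,
        1.33098344e+00, -2.23402675e-01]), 'dq': array([ 0.00015189, -0.00034929, -0.00163337,  0.0007271 ,  0.00120374,
        0.00129688]), 'tau': array([ 2.62401896e-03, -4.12902868e+01, -2.60140854e+01, -2.62124213e-04,
        3.10151350e-03,  2.02114006e-07]), 'eef_pos': array([117.45608495, 511.50444216, 252.7991275 ]), 'ee_rot': array([-1.99037081e-04,  1.12655323e-01,  9.93633969e-01, -5.24229606e-04]), 'force': array([0.10207607, 0.19618102, 0.8450465 ]), 'wrist_torque': array([ 0.01186823, -0.01808335,  0.06205471]), 'grip_force': 0.0, 'grip_width': 1.0018289224497825}
```

View pics/top0.png

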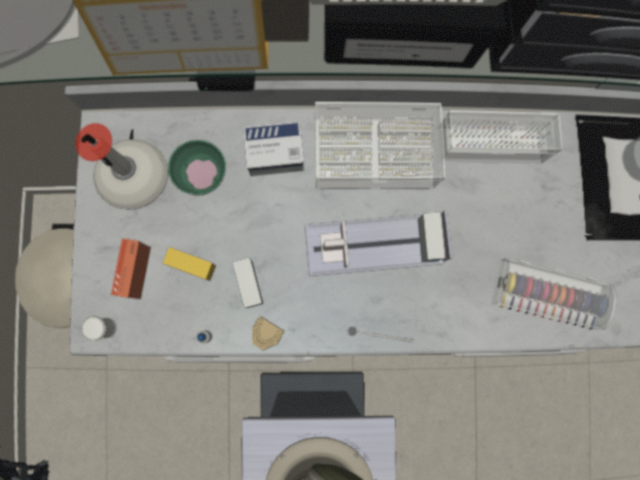

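View pics/side0.png

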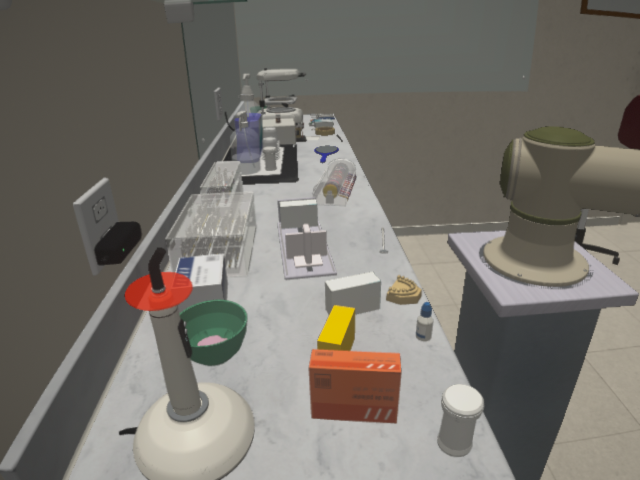

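```bash
python3 - <<'E'
from h import *
s=sense()
for n in("top","side"): print(n,proj(n,s['eef_pos']),proj(n,[0,0,0]),proj(n,[300,0,0]))
im=imaging.capture("top")
a=cv2.resize(im[205:320,225:465],None,fx=3.3,fy=3.3,interpolation=cv2.INTER_CUBIC)
b=cv2.resize(imaging.capture("side")[190:320,260:400],None,fx=2.5,fy=2.5,interpolation=cv2.INTER_CUBIC)
print(a.shape,b.shape)
cv2.imwrite("pics/a.png",a);cv2.imwrite("pics/b.png",cv2.resize(imaging.capture("side")[190:320,260:400],None,fx=4.5,fy=4.5,interpolation=cv2.INTER_CUBIC))
# white carton
g=im.astype(int); hsv=cv2.cvtColor(im,cv2.COLOR_BGR2HSV)
for uv in [(247,283),(434,235),(333,235),(447,240),(360,260),(280,270),(447,225),(240,265)]: print(uv,im[uv[1],uv[0]],hsv[uv[1],uv[0]])
E
```

```text
top [ 20.108317   458.85995997] [320.36005246 490.49657145] [319.16574182 345.44751777]
side [718.76133425 288.61415198] [534.18928509 259.90634216] [403.37703299 267.74445293]
(380, 792, 3) (325, 350, 3)
(247, 283) [195 203 203] [ 30  10 203]
(434, 235) [196 203 202] [ 34   9 203]
(333, 235) [204 208 215] [ 11  13 215]
(447, 240) [105 101 101] [120  10 105]
(360, 260) [181 173 171] [114  14 181]
(280, 270) [169 170 167] [ 80   5 170]
(447, 225) [162 159 159] [120   5 162]
(240, 265) [195 203 203] [ 30  10 203]
```

View pics/a.png

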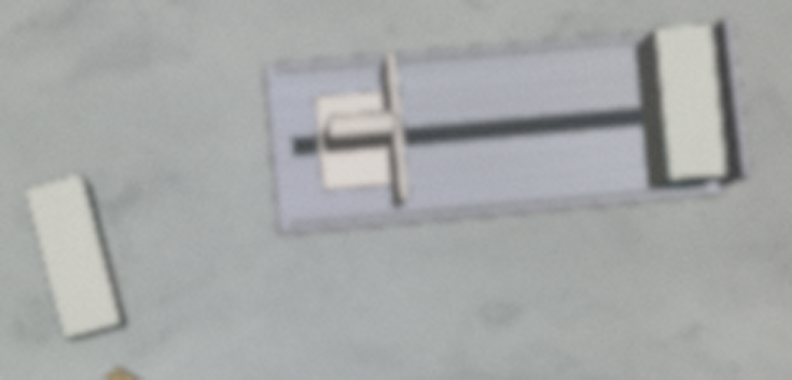

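View pics/b.png

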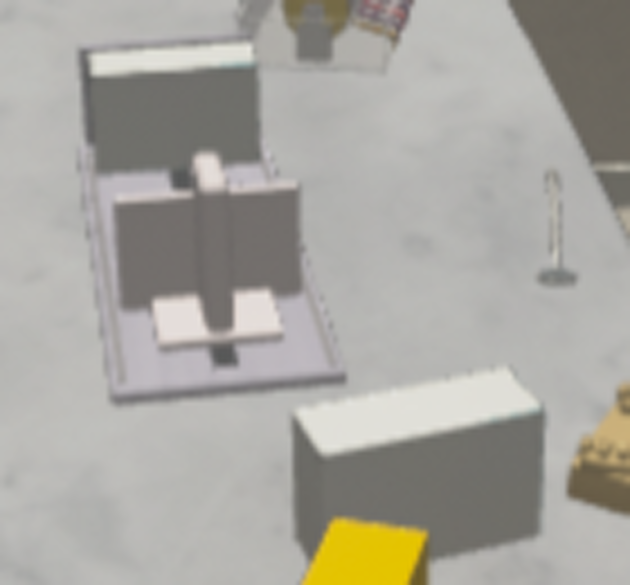

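```bash
cat > m.py <<'E'
from h import *
def rect(im,x0,y0,x1,y1,z,f):
    m=np.zeros(im.shape[:2],np.uint8); m[y0:y1,x0:x1]=f(im[y0:y1,x0:x1].astype(int))*255
    m=cv2.morphologyEx(m,cv2.MORPH_OPEN,np.ones((3,3),np.uint8))
    c=max(cv2.findContours(m,0,cv2.CHAIN_APPROX_NONE)[0],key=cv2.contourArea)
    P=np.array([plane("top",*p[0],z)[:2] for p in c],np.float32)
    (c0,(w,h),a)=cv2.minAreaRect(P); B=cv2.boxPoints(((c0),(w,h),a))
    e=[B[1]-B[0],B[2]-B[1]]; L=max(e,key=np.linalg.norm)
    return np.round(c0,1),np.round(sorted((w,h)),1),round(float(np.degrees(np.arctan2(L[1],L[0])))%180,2)
cart=lambda p:(p[...,1]-p[...,0]>3)&(p[...,1]>185)
E
python3 - <<'E'
from m import *
im=imaging.capture("top")
print("loose",rect(im,225,245,275,320,62,cart))
print("twin",rect(im,415,205,452,270,70,cart))
lav=lambda p:(p[...,0]-p[...,2]>4)
print("rack",rect(im,295,200,460,285,8,lambda p:((p[...,0]-p[...,2]>4)|(p[...,1]<130))))
print("fin/stop red",rect(im,310,210,355,275,70,lambda p:(p[...,2]-p[...,0]>6)))
f=lambda X,Y:((X+.5)/3.3-.5+225,(Y+.5)/3.3-.5+205)
for X,Y in[(267,66),(281,235),(745,180),(730,20)]: print("rackcorner",plane("top",*f(X,Y),8)[:2].round(1))
for X,Y in[(396,55),(406,205)]: print("plate face top",plane("top",*f(X,Y),70)[:2].round(1))
for X,Y in[(331,117),(331,137),(400,112),(405,132)]: print("fin top",plane("top",*f(X,Y),92)[:2].round(1))
for X,Y in[(722,20),(745,180)]: print("wall top",plane("top",*f(X,Y),70)[:2].round(1))
E
```

```text
loose (array([428.9, 145.5]), array([32.7, 90. ]), 15.03)
twin (array([ 520.4, -230.8]), array([31.7, 90.1]), 3.51)
rack (array([ 510.4, -116.6]), array([107.8, 284.3]), 94.48)
fin/stop red (array([496.9, -29.4]), array([48.4, 53.7]), 4.35)
rackcorner [552.6  26.6]
rackcorner [444.4  18.4]
rackcorner [ 477.2 -280. ]
rackcorner [ 581.8 -274.3]
plate face top [548.5 -51.3]
plate face top [457.3 -55.9]
fin top [507.7 -10.5]
fin top [495.8 -10.4]
fin top [510.5 -51.4]
fin top [498.5 -54.1]
wall top [ 569.7 -252.8]
wall top [ 470.8 -263.1]
```

Candidates are the white box at top (247,283), the yellow one at (189,264), the tall orange one at (130,268), the twin in the rack at (434,235) and the blue-and-white box at (273,147). I choose the white box. The crops show it standing loose, left of the rack, the same size and colour as the twin. The stop fin is at about (335,243).

Call:
apply_moves(
  commands=[
    [-1,-32,-24,0,0],
    [-1,-32,-24,0,0],
    [-1,-32,-24,0,0],
    [-1,-32,-24,0,0],
    [-1,-32,-24,0,0],
    [-1,-32,-24,0,0],
    [-1,-32,-24,0,0],
    [-1,-32,-24,0,0],
    [-1,-32,-24,0,0],
    [-1,-32,-24,0,0],
    [-1,-32.5,-23.5,0,0],
    [-1,-33,-23.5,0,0],
    [-1,0,0,15,-7],
    [-1,0,0,15,-7],
    [-1,0,0,20,-7],
    [-1,0,0,20,-7],
    [-1,0,0,0,0],
    [-1,0,0,0,0],
  ],
  newtons=30,
)

```text
time_s: 2.55
eef_pos: [429.4, 145.7, 184.1]
ee_rot: [0.001, -0.13, 0.992, -0.0]
force: [-0.5, 0.5, 0.2]
grip_width: 1.001
grip_force: 0.0
```

Call:
apply_moves(
  commands=[
    [-1,0,0,30,0],
    [-1,0,0,30,0],
    [-1,0,0,30,0],
    [-1,0,0,25,0],
    [-1,0,0,15,0],
    [-1,0,0,11,0],
    [-1,0,0,0,0],
    [1,0,0,0,0],
    [1,0,0,0,0],
    [1,0,0,0,0],
    [1,0,0,0,0],
    [1,0,0,0,0],
    [1,0,0,0,0],
    [1,0,0,0,0],
    [1,0,0,0,0],
  ],
  newtons=30,
)

```text
time_s: 4.42
eef_pos: [429.3, 145.7, 42.7]
ee_rot: [0.0, -0.131, 0.991, -0.0]
force: [-1.1, -0.0, 6.0]
grip_width: 0.42
grip_force: 30.8
```

Call:
apply_moves(
  commands=[
    [1,0,0,-15,0],
    [1,0,0,-30,0],
    [1,0,0,-32,0],
    [1,0,0,-30,0],
    [1,0,0,-30,0],
    [1,0,-15,0,0],
    [1,0,-29,0,0],
    [1,0,-35,0,0],
    [1,0,-35,0,0],
    [1,0,-35,0,0],
    [1,0,-35,0,0],
    [1,0,-35,0,0],
    [1,0,-35,0,0],
    [1,0,-35,0,0],
    [1,1,-25,0,0],
    [1,0,-15,0,0],
    [1,0,0,0,5.3],
    [1,0,0,0,5.3],
    [1,0,0,0,0],
    [1,0,0,0,0],
  ],
)

```text
time_s: 6.92
eef_pos: [513.5, -172.1, 179.2]
ee_rot: [-0.0, -0.04, 0.999, 0.0]
force: [0.1, 0.2, -0.3]
grip_width: 0.417
grip_force: 30.2
```

```bash
python3 - <<'E'
from h import *
im=imaging.capture("top");cv2.imwrite("pics/c.png",cv2.resize(im[190:300,290:480],None,fx=4,fy=4,interpolation=cv2.INTER_CUBIC))
E
```

```text
(no output)
```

View pics/c.png

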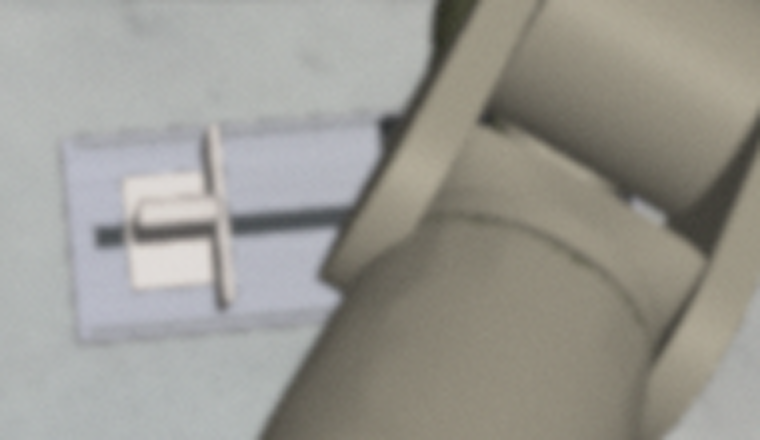

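The top view is blocked by the arm, but the tool pose is on target. Next I lower the carton.

Call:
apply_moves(
  commands=[
    [1,0,0,20,0],
    [1,0,0,30,0],
    [1,0,0,30,0],
    [1,0,0,22,0],
    [1,0,0,12,0],
    [1,0,0,6,0],
    [1,0,0,4,0],
    [1,0,0,3,0],
    [1,0,0,0,0],
    [1,0,0,0,0],
  ],
)

```text
time_s: 8.22
eef_pos: [513.7, -172.4, 52.6]
ee_rot: [0.0, -0.039, 0.999, -0.0]
force: [-0.2, 0.6, -0.9]
grip_width: 0.415
grip_force: 30.2
```

```bash
python3 - <<'E'
from h import *
im=imaging.capture("side");cv2.imwrite("pics/d.png",cv2.resize(im[180:290,240:380],None,fx=5,fy=5,interpolation=cv2.INTER_CUBIC))
E
```

```text
(no output)
```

View pics/d.png

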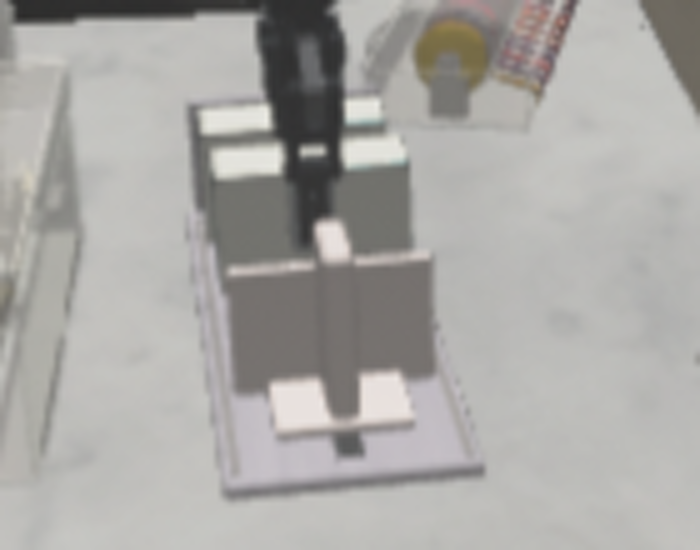

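The carton hangs in the rack between stop and twin, in line with both. I touch down, release with a small opening, and retreat.

Call:
apply_moves(
  commands=[
    [1,0,0,1,0],
    [1,0,0,1,0],
    [1,0,0,0,0],
    [0.0,0,0,0,0],
    [-0.06,0,0,0,0],
    [-0.06,0,0,0,0],
    [-0.06,0,0,0,0],
    [-0.06,0,0,0,0],
    [-0.06,0,0,-10,0],
    [-0.06,0,0,-15,0],
    [-0.06,0,0,-30,0],
    [-0.06,0,0,-35,0],
    [-0.06,0,0,-40,0],
    [-0.06,0,0,0,0],
  ],
)

```text
time_s: 10.02
eef_pos: [514.7, -172.9, 184.2]
ee_rot: [0.003, -0.039, 0.999, -0.002]
force: [0.8, 0.5, -0.7]
grip_width: 0.531
grip_force: 0.0
```

Call:
apply_moves(
  commands=[
    [-0.06,0,15,0,0],
    [-0.06,0,28,0,0],
    [-0.06,0,30,0,0],
    [-0.06,0.5,30,0,0],
    [-0.06,0,27,0,0],
    [-0.06,0,16,0,0],
    [-0.06,0,0,0,10],
    [-0.06,0,0,0,10],
    [-0.06,0,0,0,10],
    [-0.06,0,0,0,10],
    [-0.06,0,0,0,10],
    [-0.06,0,0,0,10],
    [-0.06,0,0,0,10],
    [-0.06,0,0,0,10],
    [-0.06,0,0,0,10],
    [-0.06,0,0,20,0],
    [-0.06,0,0,30,0],
    [-0.06,0,0,0,0],
    [-0.06,0,0,0,0],
  ],
)

```text
time_s: 12.4
eef_pos: [502.0, -26.8, 131.1]
ee_rot: [0.0, 0.679, 0.734, 0.0]
force: [0.2, -0.9, -0.7]
grip_width: 0.531
grip_force: 0.0
```

```bash
python3 - <<'E'
from m import *
im=imaging.capture("side");cv2.imwrite("pics/e.png",cv2.resize(im[160:290,240:380],None,fx=4.5,fy=4.5,interpolation=cv2.INTER_CUBIC))
E
```

```text
(no output)
```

View pics/e.png

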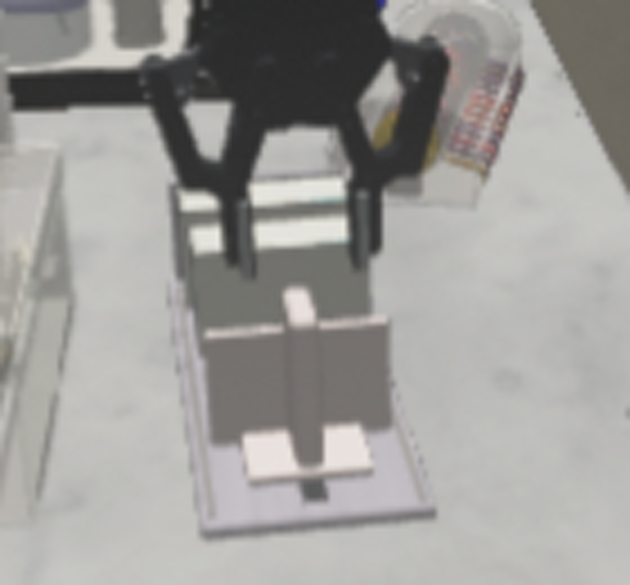

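The placed carton stands upright next to the twin, at about (290,235) in the crop. The fingers straddle the fin at about (298,300). I descend and grip it.

Call:
apply_moves(
  commands=[
    [-0.06,0,0,20,0],
    [-0.06,0,0,20,0],
    [-0.06,0,0,13,0],
    [-0.06,0,0,0,0],
    [1,0,0,0,0],
    [1,0,0,0,0],
    [1,0,0,0,0],
    [1,0,0,0,0],
    [1,0,0,0,0],
    [1,0,0,0,0],
    [1,0,0,0,0],
  ],
  newtons=40,
)

```text
time_s: 13.82
eef_pos: [503.7, -27.0, 78.4]
ee_rot: [0.002, 0.679, 0.734, 0.002]
force: [10.5, 1.9, -3.4]
grip_width: 0.156
grip_force: 43.4
```

Call:
apply_moves(
  commands=[
    [1,0,1.5,0,0],
    [1,-5,0,0,0],
    [1,-10,0,0,0],
    [1,-10,0,0,0],
    [1,-10,0,0,0],
    [1,-10,0,0,0],
    [1,-10,0,0,0],
    [1,-7,0,0,0],
    [1,-6,0,0,0],
    [1,-6,0,0,0],
    [1,-6,0,0,0],
    [1,-6,0,0,0],
    [1,-6,0,0,0],
    [1,-6,0,0,0],
    [1,-6,0,0,0],
    [1,-4,0,0,0],
    [1,0,0,0,0],
  ],
)

```text
time_s: 15.95
eef_pos: [512.7, -135.0, 78.3]
ee_rot: [0.002, 0.679, 0.734, 0.001]
force: [5.0, -1.8, 3.5]
grip_width: 0.158
grip_force: 44.4
```

```bash
python3 - <<'E'
from m import *
im=imaging.capture("side");cv2.imwrite("pics/f.png",cv2.resize(im[160:290,240:380],None,fx=4.5,fy=4.5,interpolation=cv2.INTER_CUBIC))
E
```

```text
(no output)
```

View pics/f.png

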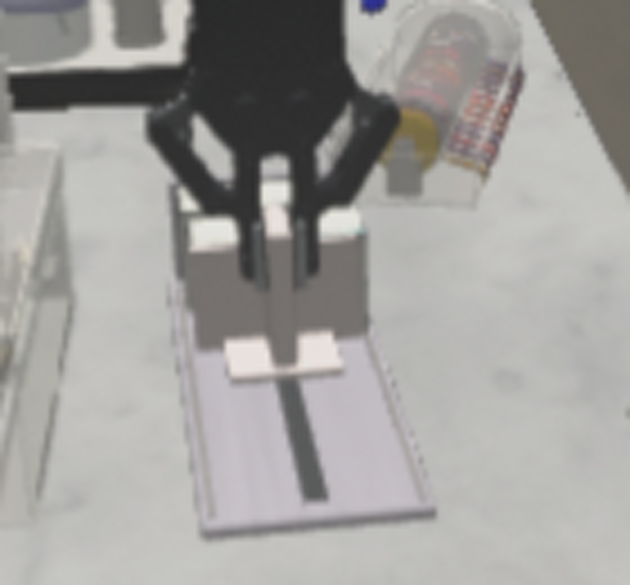

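The stop has met the carton at about (280,280) in the crop and everything is still upright. I continue gently.

Call:
apply_moves(
  commands=[
    [1,-2,0,0,0],
    [1,-2,0,0,0],
    [1,-2,0,0,0],
    [1,-2,0,0,0],
    [1,-2,0,0,0],
    [1,-2,0,0,0],
    [1,0,0,0,0],
  ],
)

```text
time_s: 16.88
eef_pos: [513.6, -146.6, 78.3]
ee_rot: [0.001, 0.679, 0.734, 0.001]
force: [6.1, 0.7, 3.7]
grip_width: 0.158
grip_force: 44.6
```

Call:
apply_moves(
  commands=[
    [1,-1,0,0,0],
    [1,-1,0,0,0],
    [1,0,0,0,0],
  ],
)

```text
time_s: 17.25
eef_pos: [513.8, -148.5, 78.3]
ee_rot: [0.001, 0.679, 0.734, 0.001]
force: [6.0, 2.2, 4.6]
grip_width: 0.158
grip_force: 44.6
```

Call:
apply_moves(
  commands=[
    [1,-1,0,0,0],
    [1,-1,0,0,0],
    [1,0,0,0,0],
  ],
)

```text
time_s: 17.62
eef_pos: [513.9, -150.4, 78.3]
ee_rot: [0.001, 0.679, 0.734, 0.001]
force: [5.5, 2.2, 4.4]
grip_width: 0.159
grip_force: 44.6
```

Call:
apply_moves(
  commands=[
    [1,-1,0,0,0],
    [1,-1,0,0,0],
    [1,0,0,0,0],
  ],
)

```text
time_s: 18.0
eef_pos: [514.1, -152.4, 78.4]
ee_rot: [0.001, 0.679, 0.734, 0.001]
force: [5.8, 2.5, 4.5]
grip_width: 0.158
grip_force: 44.6
```

Call:
apply_moves(
  commands=[
    [1,-1,0,0,0],
    [1,-1,0,0,0],
    [1,0,0,0,0],
  ],
)

```text
time_s: 18.38
eef_pos: [514.2, -154.4, 78.3]
ee_rot: [0.001, 0.679, 0.734, 0.001]
force: [7.1, 2.5, 4.3]
grip_width: 0.16
grip_force: 44.6
```

Call:
apply_moves(
  commands=[
    [1,-1,0,0,0],
    [1,-0.5,0,0,0],
    [1,0,0,0,0],
  ],
)

```text
time_s: 18.75
eef_pos: [514.4, -155.8, 78.3]
ee_rot: [0.001, 0.679, 0.734, 0.001]
force: [6.1, 2.4, 4.4]
grip_width: 0.156
grip_force: 44.6
```

Call:
apply_moves(
  commands=[
    [1,-1,0,0,0],
    [1,-0.5,0,0,0],
    [1,0,0,0,0],
  ],
)

```text
time_s: 19.12
eef_pos: [514.5, -157.3, 78.3]
ee_rot: [0.001, 0.679, 0.734, 0.001]
force: [6.2, 2.9, 3.4]
grip_width: 0.156
grip_force: 44.6
```

Call:
apply_moves(
  commands=[
    [1,-1,0,0,0],
    [1,-0.5,0,0,0],
    [1,0,0,0,0],
  ],
)

```text
time_s: 19.5
eef_pos: [514.6, -158.7, 78.3]
ee_rot: [0.001, 0.679, 0.734, 0.001]
force: [6.2, 4.1, 4.0]
grip_width: 0.157
grip_force: 44.6
```

Call:
apply_moves(
  commands=[
    [1,-1,0,0,0],
    [1,-0.5,0,0,0],
    [1,0,0,0,0],
  ],
)

```text
time_s: 19.88
eef_pos: [514.6, -158.8, 78.3]
ee_rot: [0.0, 0.679, 0.734, 0.001]
force: [6.0, 11.6, 7.4]
grip_width: 0.157
grip_force: 45.0
```

```bash
python3 - <<'E'
from m import *
im=imaging.capture("side");cv2.imwrite("pics/g.png",cv2.resize(im[180:260,260:350],None,fx=7,fy=7,interpolation=cv2.INTER_CUBIC))
E
```

```text
(no output)
```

View pics/g.png

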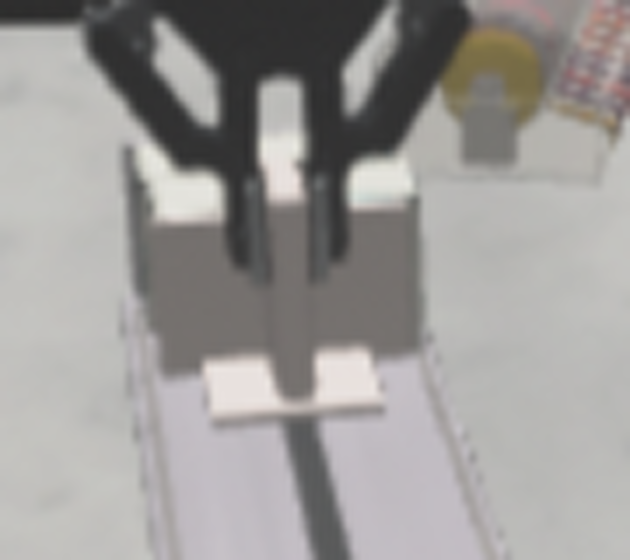

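Motion stalled and the force rose to 11.6 N, so both cartons are clamped against the wall. The crop shows them filling the gap at about (280,180). I relax the push, release and retreat.

Call:
apply_moves(
  commands=[
    [1,1,0,0,0],
    [0.3,0,0,0,0],
    [0.0,0,0,0,0],
    [0.0,0,0,0,0],
    [0.0,0,0,0,0],
    [0.0,0,0,-10,0],
    [0.0,0,0,-25,0],
    [0.0,0,0,-40,0],
    [0.0,0,0,-45,0],
    [0.0,0,0,-45,0],
    [0.0,40,0,0,0],
    [0.0,50,0,0,0],
    [0.0,50,0,0,0],
    [0.0,50,0,0,0],
    [0.0,50,0,0,0],
    [0.0,50,0,0,0],
    [0,0,0,0,0],
  ],
)

```text
time_s: 22.05
eef_pos: [490.4, 132.4, 243.0]
ee_rot: [0.0, 0.677, 0.736, 0.0]
force: [-0.1, 0.7, -0.3]
grip_width: 0.499
grip_force: 0.0
```

```bash
python3 - <<'E'
from m import *
im=imaging.capture("top");cv2.imwrite("pics/i.png",cv2.resize(im[195:290,290:470],None,fx=4.4,fy=4.4,interpolation=cv2.INTER_CUBIC))
print(rect(im,405,200,455,275,70,cart))
E
```

```text
(array([ 518.7, -221.5]), array([69.9, 95.8]), 4.84)
```

View pics/i.png

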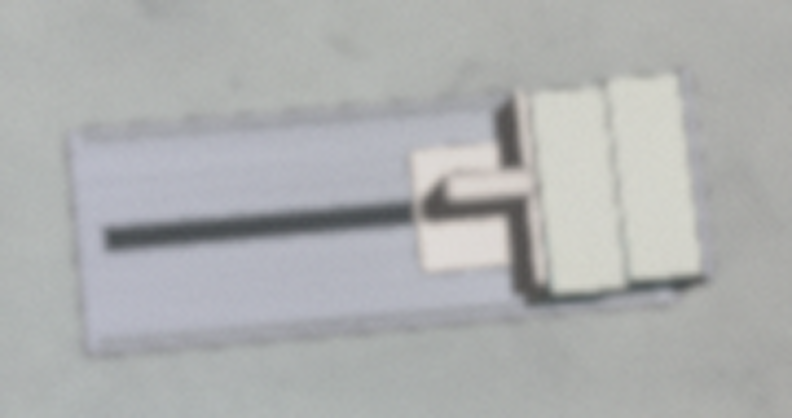

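Both cartons stand square, centred and snug between stop and wall, with tops at about (580,190) and (655,175) in the crop.

```bash
python3 -c "
from rig import ctrl;print(ctrl.finish_job())"
```

```text
the job is handed in; nothing more can be done
None
```

The loose gauze carton now stands upright in the rack beside its twin, both held snugly between the white stop and the fixed wall, and the job was handed in at about 22 s (no verdict was shown).

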